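# Move the round template to the empty rail

## Robot

A 6-joint arm with a two-finger parallel gripper is mounted at the origin on a cart in front of the work surface, level with it; the furniture and walls round the work are solid. World frame = base frame: x ahead of the robot, y to its left, z up, the work surface at z = 0. Lengths are in m, angles in rad, forces in N, time in s.
With the tool pointing down it reaches from about 0.225 to 0.875 m from the base axis. Payload 3.4 kg.
Tool frame: the origin (TCP) lies between the finger pads; the fingertips stand 22 mm ahead of it and the grasp point (between the pads) lies 3 mm ahead of it; z points along the fingers, y is the line along which they close (so a half turn about z gives the same grasp; the last joint's range is limited). The gripper opens to 85 mm and grips with 20 to 120 N. Pads are 22 mm wide; open, the fingers measure 114 mm over their backs; the gripper's body (76 mm by 85 mm) begins 54 mm behind the grasp point. The pads swing forward as they close: fully open they stand 13 mm farther back than shut.
Start: joints at [-1.465, 0.276, 1.505, -0, 1.361, -0.121], TCP at [0.129, -0.56, 0.253] pointing down, gripper open.
Joint ranges: [-2.89, 2.89], [-0.75, 2.08], [0.22, 2.7], [-1.18, 4.32], [0.11, 2.71], [-2.7, 2.7]. Speed limits (rad/s): [2.57, 2.57, 3.14, 3.14, 3.14, 3.14].

## Interface

Orientations are given as a unit quaternion [w, x, y, z].
In Python, from plant import r, cam, sensors, sign_off gives the robot as it stands (r), with the cameras (cam), the job as plain functions and the readings (sensors).
- The arm moves only by the shell command python3 steer.py 'ROWS'. ROWS is a JSON list that holds a single list of rows (three levels of brackets), with 1 to 5 rows, each of 7 numbers: the finger opening in m, then dx, dy, dz in a scale on which 1.0 is 75 cm, then a rotation vector rx, ry, rz in shares of 2 rad (1.0 is 2 rad); each row shifts and turns the commanded pose from where the row before left it, along the tool's axes as they then stand; what a row does not reach is not made up. A row lasts 1/12 s, in which the tool goes at most 0.0417 m and 0.125 rad, less where a joint would pass 70% of its speed; a pose out of reach is approached as far as the arm can. The fingers move at their own pace and stop on an object; the grip force is fixed at half the most. Time passes only in rows, so rows that do not move let the fingers close. It prints the time, the measured TCP pose, the force, the opening and the grip force at its end. Shift and turn numbers lie between -1 and 1, and a call with a number outside is refused. Input that does not fit is refused with a message, and nothing moves.
- sensors.state(): the state, without advancing time (a new reading comes with each control period).
- cam.snapshot(name): name is "scene" or "top" or "wrist"; returns the picture (384x512x3 uint8, red, green, blue); there is no depth.
- cam.calibration(name): a dict with "K" (3x3 intrinsics, pixels), "distortion" ([k1, k2, p1, p2, k3] as OpenCV has them; the pictures are not rectified), "world_to_cam" (4x4, takes a point from world to camera coordinates). Camera axes: x right, y up, looking along -z (the intrinsics and any distortion apply to the point x, -y, -z); pixel columns grow to the right and rows downward; lengths in m; the calibration is good to about 2 mm. A picture is of the moment at which its call begins: read the wrist's pose just before it. calibration takes no time and is no camera call; for the wrist camera it gives the pose at the moment of the call.
- sign_off(): hands the job in; it is judged then, once.
The state is a dict: "time_s": time; "q": joint angles; "joint_velocities": joint speeds; "joint_torque": joint torques, N m; "tool_pos": TCP position; "orientation": TCP orientation; "wrist_force": force on the tool from outside, world axes, zero at the start; "torque": the same for the moment, N m; "width": finger opening in m; "grip_force": force on a finger pad.
Only numpy, scipy, OpenCV 4.12 (cv2) and the standard library are available. Lean on these libraries where they do the work, as an engineer would, in place of code of your own. Each camera call takes 0.05 s, during which the arm holds its last target. There are 200 camera calls.

## Task

The round template is needed for today's project: take it off its rail over the upturned front end and hang it by its eye on the empty rail of the other stand, behind that rail's upturned end. Let the rail take its weight before you let go, and leave it hanging still. Leave the square template hanging where it is and do not disturb the jar, mug or spool.

Things in the scene. Friction and masses are not known exactly. Their poses are not given: they have to be found in the camera images.
- round_template: Round plywood template, hung nearest the upturned end of stand_a's rail: 8 mm thick, 182 mm tall, 0.1 kg; a disc 80 mm across (z 0 to 80) with a closed eye and a grip tab above. Origin: lowest point, mid-thickness; z up, y across, x normal to the board, along the rail while it hangs.
- round_eye (a point): Apex of the round template's eye, 122 mm above its origin, mid-thickness. The eye goes right through: 28 mm wide, flat floor 42 mm below the apex, walls up to 14 mm below it, then a gable roof of two 45-degree slopes, which centres itself on a rail. On a rail the apex hangs 7 mm above the rail's axis.
- round_tab (a point): Centre of the round template's grip tab, 156 mm above its origin: solid plywood, 30 mm wide (y), 8 mm thick (x), from 8 mm above the eye's apex to the top end 60 mm above the apex.
- square_template: Square plywood template (84 mm wide, eye and tab like the round one's, 182 mm tall), hung on the same rail 56 to 64 mm behind the round one, towards the post. Origin: middle of the lower edge; axes like the round one's. It stays where it is.
- stand_a: Fixed stand that carries both templates at the start; left or right of the other stand. Origin on the table, z up, -x its front. Base 130 x 90 x 12 mm (x -50 to 80 mm); post 12 mm thick at x=65 mm, y=0, 257 mm tall; a level steel rail, 10 mm in diameter, runs along x at y=0 from the post to its free front end, its axis at z=210 mm.
- a_end (a point): On the axis of stand_a's rail at its free front end, x=-65 mm, z=210 mm in the stand's frame. Here the rail turns straight up as an end stop: 10 mm thick (x -70 to -60 mm), its round top 19 mm above the rail's axis, 14 mm above the rail's top.
- stand_b: Fixed stand with the empty rail. Same frame, sizes, rail and upturned front end (x=-65 mm) as stand_a, but its rail is clamped to the post at another height every time: axis anywhere from z=185 to 235 mm. This height is not reported and must be felt or seen. The clamp holds against pushes up to 60 N.
- button_jar: Clear jar with a grey lid and coloured contents, 64 mm wide, 90 mm tall, to the right of the stands; origin under its centre. Bystander.
- mug: White mug, 83 x 113 x 93 mm, to the left of the stands; origin under its centre. Bystander.
- thread_spool: Wooden spool of cream thread, 42 mm wide, 60 mm tall, behind the stands; origin under its centre. Bystander.

How it is judged:
By the outcome, as a careful person would: the job done as asked, in the order asked, and still so for the second after the job is handed in, with the robot touching nothing.
It also fails if it takes over 53 s, if anything falls off the work surface, if the arm or the gripper's body presses on something with over 40 N, if the wrist force passes 120 N, or if a joint passes its speed limit or range.

## Working session

There is one attempt and no reset: what is moved stays moved. The work goes in short steps, Python scripts to look and compute and a shell command to move; the robot and the scene stay as the last step left them, time stands still between calls to the robot, and variables do not carry over. Pictures are saved under pics/ and viewed, at most 10 in all, crops included, and the job is handed in when it is done.

```bash
ls; mkdir -p pics
python3 - <<'E'
from plant import r, cam, sensors, sign_off
import cv2,numpy as np
for n in("scene","top"):
    c=cam.calibration(n);print(n,c["K"],c["distortion"],np.round(c["world_to_cam"],4).tolist())
    cv2.imwrite(f"pics/{n}0.png",cam.snapshot(n)[:,:,::-1])
s=sensors.state();print(s)
E
```

```text
pics
plant.py
steer.py
scene [[350.34838739   0.         259.35484357]
 [  0.         350.34838739 194.84171476]
 [  0.           0.           1.        ]] [0.02010305 0.         0.         0.         0.        ] [[-0.5709, -0.8209, 0.015, 0.2544], [0.6537, -0.4434, 0.6133, -0.5456], [-0.4968, 0.36, 0.7897, -0.6795], [0.0, 0.0, 0.0, 1.0]]
top [[403.69255651   0.         248.07690107]
 [  0.         403.69255651 193.88941104]
 [  0.           0.           1.        ]] [0.03987243 0.         0.         0.         0.        ] [[0.0228, -0.9996, -0.0173, -0.1011], [0.9965, 0.0213, 0.0809, -0.6359], [-0.0805, -0.0191, 0.9966, -1.0955], [0.0, 0.0, 0.0, 1.0]]
{'time_s': 0.1, 'q': array([-1.46503261e+00,  2.76550664e-01,  1.50604348e+00,  5.94205125e-06,
        1.36070491e+00, -1.21029897e-01]), 'joint_velocities': array([ 0.00089541, -0.000674  , -0.002074  ,  0.00011582, -0.00132714,
        0.00091883]), 'joint_torque': array([ 1.65179656e-03, -4.17698872e+01, -2.46404725e+01, -1.80509278e-04,
        5.81931658e-03,  1.71625658e-05]), 'tool_pos': array([ 0.12922322, -0.55982792,  0.25250068]), 'orientation': array([-8.53154528e-04,  9.93577178e-01,  1.13153277e-01,  9.41758623e-06]), 'wrist_force': array([ 0.09741788,  0.16570344, -0.99918882]), 'torque': array([-0.00755409,  0.03811389, -0.00850329]), 'grip_force': 0.0, 'width': 0.08502737605519672}
```

View pics/scene0.png

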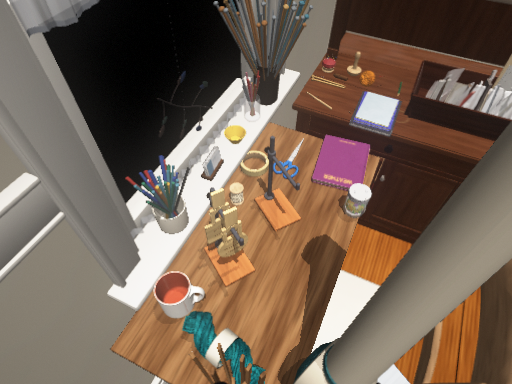

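View pics/top0.png

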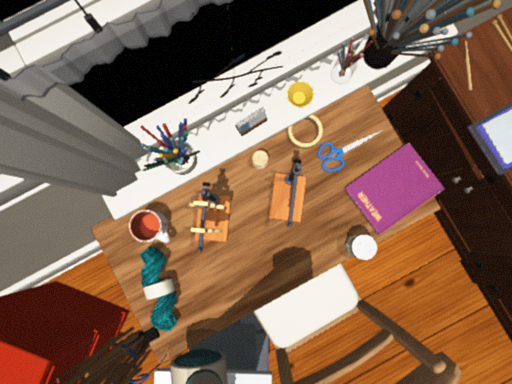

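The scene picture shows stand_a with both templates at about (228,245) and stand_b's empty rail at about (280,170). In the top picture stand_a's rail runs from (205,190) to (200,248), and stand_b's from (296,160) to (291,224). I'll enlarge both.

Run:
```python
import cv2,numpy as np
t=cv2.imread("pics/top0.png")[150:260,180:320]; s=cv2.imread("pics/scene0.png")[130:290,190:305]
t=cv2.resize(t,None,fx=5,fy=5,interpolation=cv2.INTER_CUBIC)
s=cv2.resize(s,None,fx=3.7,fy=3.7,interpolation=cv2.INTER_CUBIC)
cv2.imwrite("pics/t1.png",t);cv2.imwrite("pics/s1.png",s);print(t.shape,s.shape)
```

```text
(550, 700, 3) (592, 426, 3)
```

View pics/t1.png

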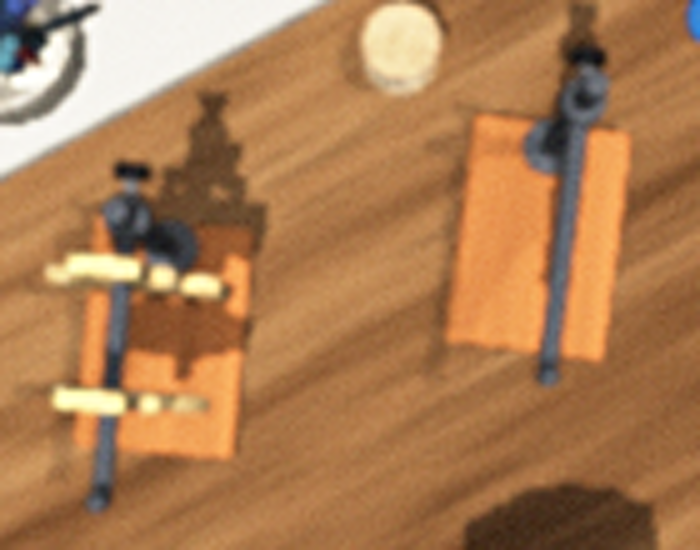

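View pics/s1.png

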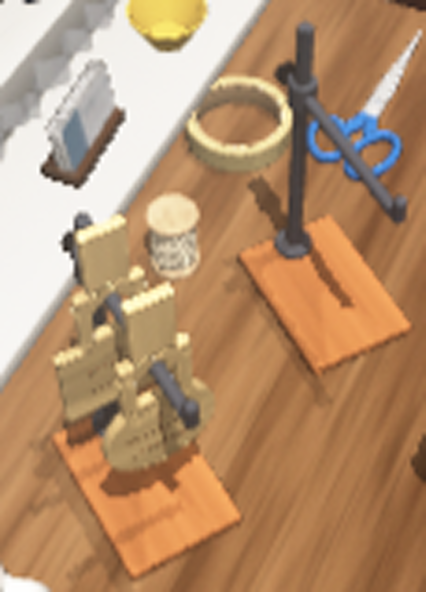

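The top crop shows the tip of A's rail at (97,497), the tip of B's at (547,377) and the round tab's top bar at (90,401). In the scene crop the upturned tips are at A (193,402) and B (400,203). Next I'll triangulate these.

```bash
cat > h.py <<'E'
from plant import r, cam, sensors, sign_off
import cv2,numpy as np
from scipy.spatial.transform import Rotation as R
def ray(c,px):
    k=np.array(c["distortion"]);u=cv2.undistortPoints(np.array([[px]],float),np.array(c["K"]),k)[0,0]
    W=np.array(c["world_to_cam"]);A=W[:3,:3]
    d=A.T@np.array([u[0],-u[1],-1]);return -A.T@W[:3,3],d/np.linalg.norm(d)
def plane(c,px,z):
    o,d=ray(c,px);return o+d*(z-o[2])/d[2]
def tri(*cp):
    M=np.zeros((3,3));b=np.zeros(3);L=[ray(c,p) for c,p in cp]
    for o,d in L:
        P=np.eye(3)-np.outer(d,d);M+=P;b+=P@o
    x=np.linalg.solve(M,b);return x,[np.linalg.norm(np.cross(x-o,d)) for o,d in L]
def toolrel(target):   # displacement in tool axes from measured pose
    s=sensors.state();q=s["orientation"];T=R.from_quat([q[1],q[2],q[3],q[0]]).as_matrix()
    return T.T@(np.array(target)-s["tool_pos"]),T,s
E
python3 - <<'E'
from h import *
np.set_printoptions(precision=4,suppress=True)
ct=cam.calibration("top");cs=cam.calibration("scene")
T=lambda u,v:(180+(u+.5)/5-.5,150+(v+.5)/5-.5)
S=lambda u,v:(190+(u+.5)/3.7-.5,130+(v+.5)/3.7-.5)
print("Atip",tri((ct,T(97,497)),(cs,S(193,402))), plane(ct,T(97,497),.227))
print("Btip",tri((ct,T(547,377)),(cs,S(400,203))))
for n,p in dict(B=[(475,113),(632,130),(605,362),(445,343)],A=[(235,460),(75,445)]).items():
    P=np.array([plane(ct,T(*q),.012) for q in p]);print(n,P,[np.linalg.norm(P[i]-P[i-1]) for i in range(len(P))])
print("Aback",plane(ct,T(126,218),.257),"rail A back",plane(ct,T(120,290),.215))
print("rail B back",[plane(ct,T(574,140),z) for z in(.19,.24)], "Bposttop",plane(ct,T(586,62),.257))
print("tab",[plane(ct,T(u,401),.277) for u in(53,90,127)])
print("spool",plane(ct,T(400,40),.06))
E
```

```text
Atip (array([0.4943, 0.0164, 0.2249]), [np.float64(0.0007294044394930794), np.float64(0.000729404439493083)]) [0.4949 0.0167 0.227 ]
Btip (array([ 0.5536, -0.1862,  0.2063]), [np.float64(0.0002763711924955816), np.float64(0.0002763711924956015)])
B [[ 0.7018 -0.1601  0.012 ]
 [ 0.694  -0.2483  0.012 ]
 [ 0.5636 -0.2347  0.012 ]
 [ 0.5722 -0.1456  0.012 ]] [np.float64(0.13048273715651812), np.float64(0.08854759043533067), np.float64(0.13104152049722517), np.float64(0.08953836366602902)]
A [[ 0.5046 -0.0301  0.012 ]
 [ 0.5109  0.0593  0.012 ]] [np.float64(0.08962405558402828), np.float64(0.08962405558402828)]
Aback [0.6187 0.0039 0.257 ] rail A back [0.5888 0.0109 0.215 ]
rail B back [array([ 0.6656, -0.1989,  0.19  ]), array([ 0.6594, -0.1942,  0.24  ])] Bposttop [ 0.6921 -0.1973  0.257 ]
tab [array([0.538, 0.03 , 0.277]), array([0.5383, 0.0142, 0.277 ]), array([ 0.5387, -0.0016,  0.277 ])]
spool [ 0.7343 -0.1166  0.06  ]
```

Units first: shifts go in shares of 75 cm and turns go in shares of 2 rad. So -0.036 m / 0.75 = -0.048, 0.0293 m / 0.75 = 0.0391.

```bash
python3 steer.py '[[[0.04, 0, 0, -0.048, 0, 0, 0], [0.04, 0, 0, -0.048, 0, 0, 0], [0.04, 0, 0, -0.048, 0, 0, 0], [0.04, 0.0391, -0.0345, 0, 0, 0, 0], [0.04, 0.0391, -0.0345, 0, 0, 0, 0]]]'
python3 steer.py '[[[0.04, 0.0391, -0.0345, 0, 0, 0, 0], [0.04, 0.0391, -0.0345, 0, 0, 0, 0], [0.04, 0.0391, -0.0345, 0, 0, 0, 0], [0.04, 0.0391, -0.0345, 0, 0, 0, 0], [0.04, 0.0391, -0.0345, 0, 0, 0, 0]]]'
python3 steer.py '[[[0.04, 0.0391, -0.0345, 0, 0, 0, 0], [0.04, 0.0391, -0.0345, 0, 0, 0, 0], [0.04, 0.0391, -0.0345, 0, 0, 0, 0], [0.04, 0.0391, -0.0345, 0, 0, 0, 0], [0.04, 0.0391, -0.0345, 0, 0, 0, 0]]]'
python3 steer.py '[[[0.04, 0, 0, 0, 0, 0, -0.0625], [0.04, 0, 0, 0, 0, 0, -0.0625], [0.04, 0, 0, 0, 0, 0, -0.0625], [0.04, 0, 0, 0, 0, 0, -0.0625], [0.04, 0, 0, 0, 0, 0, -0.0625]]]'
python3 steer.py '[[[0.04, 0, 0, 0, 0, 0, -0.0625], [0.04, 0, 0, 0, 0, 0, -0.0625], [0.04, 0, 0, 0, 0, 0, -0.0625], [0.04, 0, 0, 0, 0, 0, -0.0625], [0.04, 0, 0, 0, 0, 0, -0.0625]]]'
python3 - <<'E'
from h import *
a=np.array([np.cos(-.0703),np.sin(-.0703),0])
d,T,s=toolrel([.538,.0135,.36]);print(d,s["q"],s["width"])
t=np.array([[ -a[1],a[0],0],a,[0,0,-1]]).T
print(R.from_matrix(T.T@t).as_rotvec())
E
```

```text
time_s: 0.52
tool_pos: [0.1747, -0.4983, 0.3631]
orientation: [0.002, 0.994, 0.112, 0.0]
wrist_force: [1.3, 0.5, -0.5]
width: 0.04
grip_force: 0.0
time_s: 0.93
tool_pos: [0.2889, -0.3356, 0.361]
orientation: [-0.0, 0.994, 0.113, -0.0]
wrist_force: [0.8, -0.5, 0.2]
width: 0.0398
grip_force: 0.0
time_s: 1.35
tool_pos: [0.4025, -0.1765, 0.3611]
orientation: [0.0, 0.994, 0.113, -0.0]
wrist_force: [0.8, -0.2, -0.0]
width: 0.0398
grip_force: 0.0
time_s: 1.77
tool_pos: [0.4019, -0.178, 0.3609]
orientation: [-0.0, 0.909, 0.416, -0.0]
wrist_force: [-1.1, 1.0, 1.2]
width: 0.0399
grip_force: 0.0
time_s: 2.18
tool_pos: [0.4018, -0.1782, 0.3609]
orientation: [-0.0, 0.737, 0.675, -0.0]
wrist_force: [-0.3, -0.2, 0.1]
width: 0.0399
grip_force: 0.0
[0.20292647 0.11890494 0.00084421] [-5.76025354e-01  2.15925047e-02  1.55534241e+00 -7.00038519e-05
  1.56556214e+00 -4.88237719e-01] 0.03986340273143526
[-0.00082838 -0.00036966 -0.01748724]
```

Converted, 0.0338 m / 0.75 = 0.0451, 0.0198 m / 0.75 = 0.0264, -0.0175 rad / 2 = -0.0088.

```bash
python3 steer.py '[[[0.04, 0.0451, 0.0264, 0, 0, 0, -0.0088], [0.04, 0.0451, 0.0264, 0, 0, 0, 0], [0.04, 0.0451, 0.0264, 0, 0, 0, 0], [0.04, 0.0451, 0.0264, 0, 0, 0, 0], [0.04, 0.0451, 0.0264, 0, 0, 0, 0]]]'
python3 steer.py '[[[0.04, 0.0408, 0.0237, 0, 0, 0, 0], [0.04, 0, 0, 0, 0, 0, 0], [0.04, 0, 0, 0, 0, 0, 0]]]'
python3 - <<'E'
from h import *
np.set_printoptions(precision=4,suppress=True)
print(toolrel([.538,.0135,.254])[0]); c=cam.calibration("wrist");print(c)
im=cam.snapshot("wrist")[:,:,::-1];cv2.imwrite("pics/w0.png",im)
E
```

```text
time_s: 2.6
tool_pos: [0.5147, -0.0162, 0.361]
orientation: [-0.0, 0.734, 0.679, -0.0]
wrist_force: [0.7, -0.4, 0.7]
width: 0.0401
grip_force: 0.0
time_s: 2.85
tool_pos: [0.5347, 0.0128, 0.3602]
orientation: [-0.001, 0.732, 0.681, -0.001]
wrist_force: [0.5, -0.4, -0.3]
width: 0.04
grip_force: 0.0
[0.001  0.0035 0.1062]
{'K': array([[316.6335,   0.    , 252.1432],
       [  0.    , 316.6335, 189.8361],
       [  0.    ,   0.    ,   1.    ]]), 'distortion': array([0.0095, 0.    , 0.    , 0.    , 0.    ]), 'world_to_cam': array([[ 0.9973, -0.0736, -0.0013, -0.5319],
       [ 0.0699,  0.9519, -0.2984,  0.0212],
       [ 0.0232,  0.2975,  0.9545, -0.4966],
       [ 0.    ,  0.    ,  0.    ,  1.    ]])}
```

View pics/w0.png

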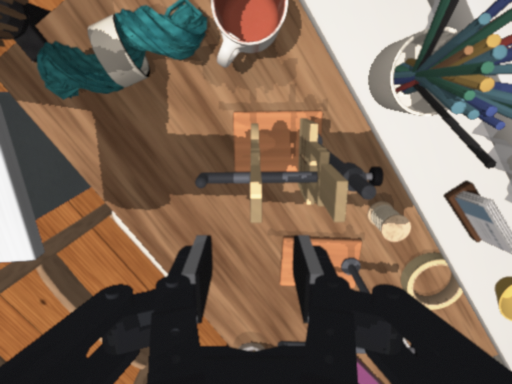

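The wrist view shows the round board edge-on at column 255–256, with the tab's top edge near row 220, midway between the fingers (midpoint about column 253). I'll check its x against the top-view value.

```bash
python3 - <<'E'
from h import *
c=cam.calibration("wrist")
print(plane(c,(256,220),.277),plane(c,(256,190),.277),"tip",plane(c,(202,180),.227))
E
python3 steer.py '[[[0.04, 0, 0.0024, 0.0267, 0, 0, 0], [0.04, 0, 0.0024, 0.0267, 0, 0, 0], [0.04, 0, 0, 0.04, 0, 0, 0], [0.04, 0, 0, 0.0267, 0, 0, 0], [0.04, 0, 0, 0.0213, 0, 0, 0]]]'
python3 steer.py '[[[0.0, 0, 0, 0, 0, 0, 0], [0.0, 0, 0, 0, 0, 0, 0], [0.0, 0, 0, 0, 0, 0, 0], [0.0, 0, 0, 0, 0, 0, 0], [0.0, 0, 0, 0, 0, 0, 0]]]'
```

```text
[0.5359535  0.00199756 0.277     ] [0.53751612 0.02369836 0.277     ] tip [0.492904   0.02003389 0.227     ]
time_s: 3.32
tool_pos: [0.5359, 0.0095, 0.2534]
orientation: [-0.001, 0.734, 0.679, -0.001]
wrist_force: [0.2, -0.4, -0.4]
width: 0.0398
grip_force: 0.0
time_s: 3.73
tool_pos: [0.5385, 0.0105, 0.2567]
orientation: [0.001, 0.734, 0.679, 0.001]
wrist_force: [-0.2, -1.8, 1.5]
width: 0.0072
grip_force: 60.2
```

Converted, -0.008 m / 0.75 = -0.0107, -0.006 m / 0.75 = -0.008.

```bash
python3 steer.py '[[[0, 0, 0, -0.008, 0, 0, 0], [0, 0, 0, -0.0107, 0, 0, 0], [0, 0, 0, -0.0107, 0, 0, 0], [0, 0, 0, 0, 0, 0, 0], [0, 0, 0, 0, 0, 0, 0]]]'
python3 - <<'E'
from h import *
t=cv2.resize(cam.snapshot("top")[150:260,180:250,::-1],None,fx=4,fy=4,interpolation=2)
s=cv2.resize(cam.snapshot("scene")[160:290,190:290,::-1],None,fx=4.4*.77,fy=4.4*.77,interpolation=2)
w=cam.snapshot("wrist")[:,:,::-1]
print(sensors.state()["tool_pos"])
cv2.imwrite("pics/l1.png",np.hstack([cv2.copyMakeBorder(s,0,440-s.shape[0],0,0,0),w[:,:].copy()[:440] if 0 else cv2.copyMakeBorder(w[80:384,120:512-100],0,440-304,0,0,0)]))
E
```

```text
time_s: 4.15
tool_pos: [0.5384, 0.0111, 0.2783]
orientation: [0.001, 0.734, 0.68, 0.001]
wrist_force: [-0.2, 0.9, -1.0]
width: 0.0072
grip_force: 60.2
[0.53761796 0.01108363 0.2770133 ]
```

View pics/l1.png

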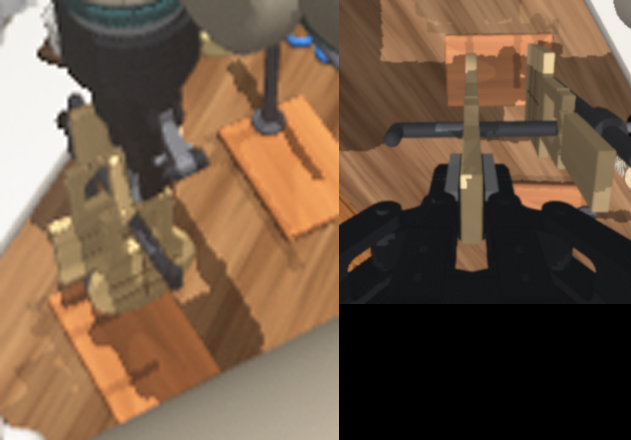

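The round template is gripped and lifted with the rail still through its eye, and the square one hangs undisturbed. Next I'll slide it forward over the upturned end at (395,137).

Converted, -0.015 m / 0.75 = -0.02.

```bash
python3 steer.py '[[[0, 0, -0.02, 0, 0, 0, 0], [0, 0, -0.02, 0, 0, 0, 0], [0, 0, -0.02, 0, 0, 0, 0], [0, 0, 0, 0, 0, 0, 0]]]'
python3 steer.py '[[[0, 0, -0.0267, 0, 0, 0, 0], [0, 0, -0.0267, 0, 0, 0, 0], [0, 0, -0.0267, 0, 0, 0, 0], [0, 0, 0, 0, 0, 0, 0]]]'
```

```text
time_s: 4.63
tool_pos: [0.4899, 0.0149, 0.2769]
orientation: [-0.001, 0.734, 0.68, -0.001]
wrist_force: [-0.8, 0.6, -0.3]
width: 0.007
grip_force: 60.2
time_s: 4.97
tool_pos: [0.4299, 0.0195, 0.277]
orientation: [-0.001, 0.734, 0.68, -0.001]
wrist_force: [0.0, -0.1, -0.7]
width: 0.0071
grip_force: 60.1
```

Converted, -0.03 m / 0.75 = -0.04, -0.02 m / 0.75 = -0.0267.

```bash
python3 steer.py '[[[0, -0.0267, 0.0099, 0, 0, 0, 0], [0, -0.04, 0.0149, 0, 0, 0, 0], [0, -0.04, 0.0149, 0, 0, 0, 0], [0, -0.04, 0.0149, 0, 0, 0, 0], [0, -0.04, 0.0149, 0, 0, 0, 0]]]'
python3 steer.py '[[[0, -0.04, 0.0149, 0, 0, 0, 0], [0, -0.0333, 0.0125, 0, 0, 0, 0.019], [0, 0, 0, 0, 0, 0, 0], [0, 0, 0, 0, 0, 0, 0], [0, 0, 0, 0, 0, 0, 0]]]'
python3 - <<'E'
from h import *
print(cam.calibration("wrist")["world_to_cam"])
p=[sensors.state()["tool_pos"]]
w=cam.snapshot("wrist")[:,:,::-1];s=cam.snapshot("scene")[:,:,::-1]
p.append(sensors.state()["tool_pos"]);cv2.imwrite("pics/w2.png",w);cv2.imwrite("pics/s2.png",s)
print(p)
cv2.imwrite("pics/c2.png",np.hstack([w[60:384,130:480],cv2.resize(s[100:262,190:340],None,fx=2,fy=2,interpolation=2)]))
E
```

```text
time_s: 5.38
tool_pos: [0.4758, -0.1263, 0.2772]
orientation: [0.001, 0.734, 0.68, 0.0]
wrist_force: [1.0, 0.7, -0.9]
width: 0.0074
grip_force: 60.2
time_s: 5.8
tool_pos: [0.4911, -0.1808, 0.2767]
orientation: [-0.001, 0.746, 0.665, 0.0]
wrist_force: [0.1, 0.3, -0.8]
width: 0.0076
grip_force: 60.1
[[ 9.93365166e-01 -1.15002766e-01 -9.87195229e-05 -5.08671393e-01]
 [ 1.09778915e-01  9.48497919e-01 -2.97153644e-01  1.63005078e-01]
 [ 3.42671264e-02  2.95171242e-01  9.54829672e-01 -3.64340620e-01]
 [ 0.00000000e+00  0.00000000e+00  0.00000000e+00  1.00000000e+00]]
[array([ 0.4910765 , -0.18076251,  0.27673977]), array([ 0.49078369, -0.18000438,  0.27715582])]
```

View pics/c2.png

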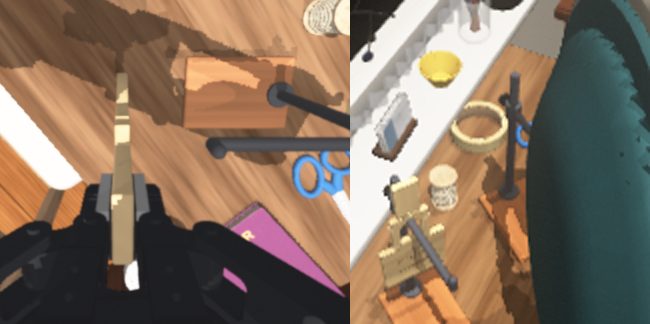

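The left half shows the wrist view: B's upturned tip is at about (218,147) in the crop, or (348,207) in the full frame. In the right half the arm hides B's rail. I'll triangulate the tip from the wrist and top views, and enlarge the tip for a precise pick.

Run:
```python
from h import *
np.set_printoptions(precision=4,suppress=True)
a=cv2.imread("pics/w2.png")[180:240,320:400];b=cv2.imread("pics/w0.png")[150:210,190:270]
cv2.imwrite("pics/z.png",np.hstack([cv2.resize(x,None,fx=5,fy=5,interpolation=2) for x in(a,b)]))
cw=cam.calibration("wrist");ct=cam.calibration("top")
for p in[(345,206),(348,207),(340,209)]: print(tri((cw,p),(ct,(289,225))),plane(cw,p,.21))
```

```text
(array([ 0.5539, -0.1873,  0.1921]), [np.float64(0.0005667502170728083), np.float64(0.0005667502170728628)]) [ 0.5495 -0.1797  0.21  ]
(array([ 0.5542, -0.1865,  0.197 ]), [np.float64(0.0010289570222176973), np.float64(0.001028957022217702)]) [ 0.5514 -0.1806  0.21  ]
(array([ 0.5524, -0.1886,  0.1903]), [np.float64(0.0013686164444051377), np.float64(0.0013686164444051095)]) [ 0.5464 -0.1814  0.21  ]
```

View pics/z.png

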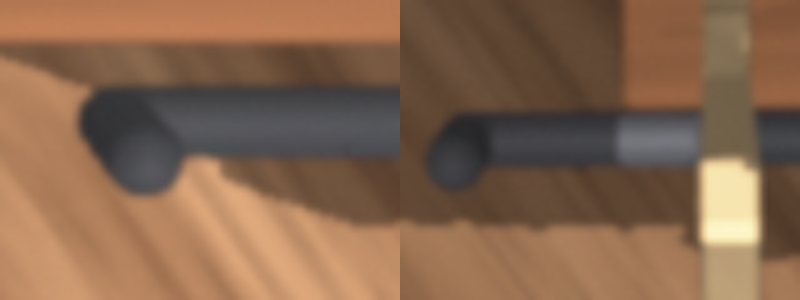

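The enlargement shows the centre of B's cap at (145,158), full frame (348.6,211.3), and A's cap at (200.6,182.6) in w0. I'll triangulate both and use A as the known reference.

Run:
```python
from h import *
np.set_printoptions(precision=4,suppress=True)
cw=cam.calibration("wrist");ct=cam.calibration("top");cs=cam.calibration("scene")
c0=dict(cw);c0["world_to_cam"]=np.array([[0.9973,-0.0736,-0.0013,-0.5319],[0.0699,0.9519,-0.2984,0.0212],[0.0232,0.2975,0.9545,-0.4966],[0,0,0,1]])
A=(c0,(200.6,182.6)),(ct,(199,249)),(cs,(241.8,238.3))
B=(cw,(348.6,211.3)),(ct,(289,225)),(cs,(297.7,184.5))
for n,x in(("A",A),("B",B)): print(n,tri(*x),tri(*x[:2]),tri(x[0],x[2]),tri(*x[1:]))
# rail B row: wrist ray at crop (300,122) with plane through stand axis
e=np.array([.9942,-.1077,0]);nrm=np.array([.1077,.9942,0])
for off in(-.1875,-.1865):
    o,d=ray(cw,(379.6,204)); P0=np.array([.5535,off,0]);t=nrm@(P0-o)/(nrm@d);print(o+t*d)
```

```text
A (array([0.4933, 0.0173, 0.2258]), [np.float64(0.0020161862105081848), np.float64(0.001553325053784609), np.float64(0.0010945780074176428)]) (array([0.4931, 0.0177, 0.2236]), [np.float64(0.001652755443386831), np.float64(0.0016527554433867484)]) (array([0.4922, 0.018 , 0.2278]), [np.float64(0.0012317315521594922), np.float64(0.001231731552159519)]) (array([0.4943, 0.0164, 0.2248]), [np.float64(0.0007338579113523445), np.float64(0.0007338579113523252)])
B (array([ 0.5534, -0.186 ,  0.2058]), [np.float64(0.0007886294800732717), np.float64(0.0004939505116423886), np.float64(0.0005795977185298272)]) (array([ 0.5535, -0.1866,  0.203 ]), [np.float64(0.00016730230106261034), np.float64(0.0001673023010626932)]) (array([ 0.5517, -0.1836,  0.21  ]), [np.float64(9.018334105151017e-05), np.float64(9.018334105177035e-05)]) (array([ 0.5536, -0.1862,  0.2063]), [np.float64(0.00032890446530038853), np.float64(0.00032890446530044036)])
[ 0.58   -0.1904  0.1866]
[ 0.579  -0.1893  0.1893]
```

Converted, 0.015 m / 0.75 = 0.02, -0.002 m / 0.75 = -0.0027.

```bash
python3 steer.py '[[[0, -0.0027, 0, 0.0093, 0, 0, 0], [0, 0, 0, 0.0093, 0, 0, 0], [0, 0, 0, 0.0087, 0, 0, 0], [0, 0, 0.02, 0, 0, 0, 0], [0, 0, 0.02, 0, 0, 0, 0]]]'
python3 steer.py '[[[0, 0, 0.016, 0, 0, 0, 0], [0, 0, 0.016, 0, 0, 0, 0], [0, 0, 0.016, 0, 0, 0, 0], [0, 0, 0, 0, 0, 0, 0]]]'
python3 - <<'E'
from h import *
w=cam.snapshot("wrist")[:,:,::-1]
print(sensors.state()["tool_pos"])
cv2.imwrite("pics/w3.png",cv2.resize(w[110:340,180:400],None,fx=2.5,fy=2.5,interpolation=2))
E
```

```text
time_s: 6.32
tool_pos: [0.5196, -0.1856, 0.2558]
orientation: [-0.001, 0.746, 0.666, -0.0]
wrist_force: [0.5, -0.5, -0.3]
width: 0.0073
grip_force: 60.1
time_s: 6.65
tool_pos: [0.5583, -0.1906, 0.256]
orientation: [0.0, 0.746, 0.666, 0.0]
wrist_force: [-0.2, -0.4, -0.7]
width: 0.0074
grip_force: 60.1
[ 0.5567552  -0.19030241  0.25595546]
```

View pics/w3.png

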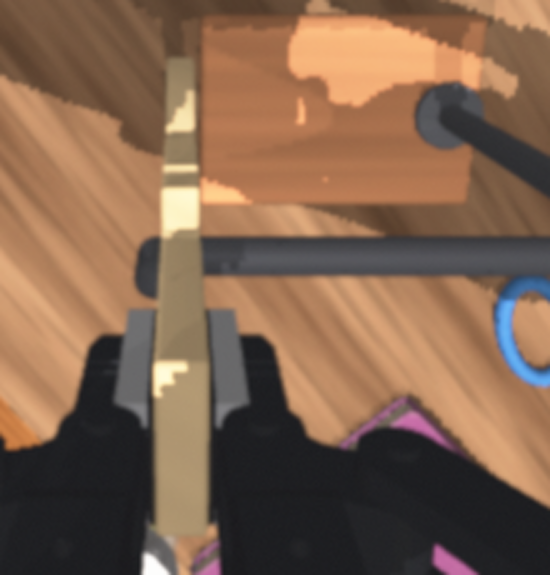

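The tip shows in front of the board at (148,265) and the rail runs on behind it, so the rail is through the eye with no contact force. I'll go on and then lower.

Converted, 0.015 m / 0.75 = 0.02, 0.014 m / 0.75 = 0.0187.

```bash
python3 steer.py '[[[0, 0, 0.02, 0, 0, 0, 0], [0, 0, 0.02, 0, 0, 0, 0], [0, 0, 0.0187, 0, 0, 0, 0], [0, 0, 0, 0.0107, 0, 0, 0], [0, 0, 0, 0.0093, 0, 0, 0]]]'
python3 steer.py '[[[0, 0, 0, 0, 0, 0, 0], [0, 0, 0, 0, 0, 0, 0]]]'
python3 - <<'E'
from plant import r, cam, sensors, sign_off
s=sensors.state();print(s["wrist_force"],s["torque"])
E
for i in 1; do python3 steer.py '[[[0, 0, 0, 0.0027, 0, 0, 0], [0, 0, 0, 0, 0, 0, 0], [0, 0, 0, 0, 0, 0, 0]]]'; done
python3 steer.py '[[[0, 0, 0, 0.0027, 0, 0, 0], [0, 0, 0, 0, 0, 0, 0], [0, 0, 0, 0, 0, 0, 0]]]'
```

```text
time_s: 7.12
tool_pos: [0.5991, -0.1953, 0.2409]
orientation: [-0.001, 0.746, 0.666, -0.0]
wrist_force: [-0.4, 0.1, -1.6]
width: 0.0071
grip_force: 60.2
time_s: 7.28
tool_pos: [0.5982, -0.1951, 0.241]
orientation: [-0.001, 0.746, 0.665, -0.001]
wrist_force: [-0.7, -0.1, -0.1]
width: 0.0072
grip_force: 60.1
[-0.72280403 -0.10745914 -0.13192079] [-0.024798   -0.03804913 -0.02975555]
time_s: 7.53
tool_pos: [0.5991, -0.1957, 0.24]
orientation: [-0.0, 0.746, 0.665, -0.001]
wrist_force: [-1.4, -1.0, 0.0]
width: 0.0074
grip_force: 60.3
time_s: 7.78
tool_pos: [0.5998, -0.1965, 0.2389]
orientation: [0.001, 0.746, 0.665, -0.001]
wrist_force: [-2.5, -2.8, 6.1]
width: 0.0073
grip_force: 61.1
```

Contact is felt, with a sideways push toward -y, so one roof slope is touching. I'll shift a little toward -y and lower further.

Converted, -0.002 m / 0.75 = -0.0027.

```bash
python3 steer.py '[[[0, -0.0027, 0, 0, 0, 0, 0], [0, 0, 0, 0, 0, 0, 0], [0, 0, 0, 0, 0, 0, 0]]]'
python3 steer.py '[[[0, 0, 0, 0.002, 0, 0, 0], [0, 0, 0, 0, 0, 0, 0], [0, 0, 0, 0, 0, 0, 0]]]'
```

```text
time_s: 8.03
tool_pos: [0.5997, -0.1969, 0.2388]
orientation: [-0.0, 0.746, 0.665, 0.001]
wrist_force: [-1.2, -0.8, 5.7]
width: 0.0073
grip_force: 61.1
time_s: 8.28
tool_pos: [0.5998, -0.1969, 0.2387]
orientation: [0.001, 0.746, 0.666, 0.001]
wrist_force: [-3.3, 1.5, 12.2]
width: 0.0069
grip_force: 62.2
```

Converted, -0.001 m / 0.75 = -0.0013.

```bash
python3 steer.py '[[[0, 0, 0, -0.0013, 0, 0, 0], [0, 0, 0, 0, 0, 0, 0], [0, 0, 0, 0, 0, 0, 0]]]'
python3 steer.py '[[[0.012, 0, 0, 0, 0, 0, 0], [0.014, 0, 0, 0, 0, 0, 0], [0.02, 0, 0, 0, 0, 0, 0], [0.03, 0, 0, 0, 0, 0, 0], [0.036, 0, 0, 0, 0, 0, 0]]]'
python3 steer.py '[[[0.036, 0, 0, 0, 0, 0, 0], [0.036, 0, 0, 0, 0, 0, 0], [0.036, 0, 0, 0, 0, 0, 0]]]'
python3 steer.py '[[[0.036, 0, 0, -0.0133, 0, 0, 0], [0.036, 0, 0, -0.0267, 0, 0, 0], [0.036, 0, 0, -0.04, 0, 0, 0], [0.036, 0, 0, -0.04, 0, 0, 0], [0.036, 0, 0, -0.04, 0, 0, 0]]]'
python3 steer.py '[[[0.036, -0.04, -0.04, -0.0267, 0, 0, 0], [0.036, 0, -0.0533, 0, 0, 0, 0], [0.036, 0, -0.0533, 0, 0, 0, 0], [0.036, 0, -0.0533, 0, 0, 0, 0], [0.036, 0, -0.0533, 0, 0, 0, 0]]]'
python3 - <<'E'
from h import *
t=[cam.snapshot("top")[:,:,::-1] for _ in range(1)]+[cam.snapshot("scene")[:,:,::-1]]
[cam.snapshot("top") for _ in range(20)]
t2=cam.snapshot("top")[:,:,::-1]
print(np.abs(t2[150:260,180:320].astype(int)-t[0][150:260,180:320]).mean())
a=cv2.resize(t2[140:280,170:320],None,fx=2.6,fy=2.6,interpolation=2);b=cv2.resize(t[1][110:290,180:320],None,fx=2.0222,fy=2.0222,interpolation=2)[:a.shape[0]]
h=min(len(a),len(b));cv2.imwrite("pics/f.png",np.hstack([a[:h],b[:h]]))
E
```

```text
time_s: 8.53
tool_pos: [0.5998, -0.1969, 0.2388]
orientation: [0.0, 0.746, 0.665, 0.001]
wrist_force: [-2.4, -0.3, 8.2]
width: 0.0077
grip_force: 61.3
time_s: 8.95
tool_pos: [0.5997, -0.1973, 0.2368]
orientation: [-0.0, 0.746, 0.666, 0.0]
wrist_force: [0.6, -0.4, -0.8]
width: 0.036
grip_force: 0.0
time_s: 9.2
tool_pos: [0.5997, -0.1975, 0.2372]
orientation: [-0.0, 0.746, 0.665, -0.0]
wrist_force: [-0.4, 0.4, 0.3]
width: 0.0357
grip_force: 0.0
time_s: 9.62
tool_pos: [0.5995, -0.1974, 0.3594]
orientation: [0.0, 0.746, 0.665, 0.0]
wrist_force: [0.2, 0.2, 0.2]
width: 0.036
grip_force: 0.0
time_s: 10.03
tool_pos: [0.4094, -0.2023, 0.3758]
orientation: [0.001, 0.746, 0.666, -0.0]
wrist_force: [-0.6, -0.9, 0.3]
width: 0.0363
grip_force: 0.0
3.245064935064935
```

View pics/f.png

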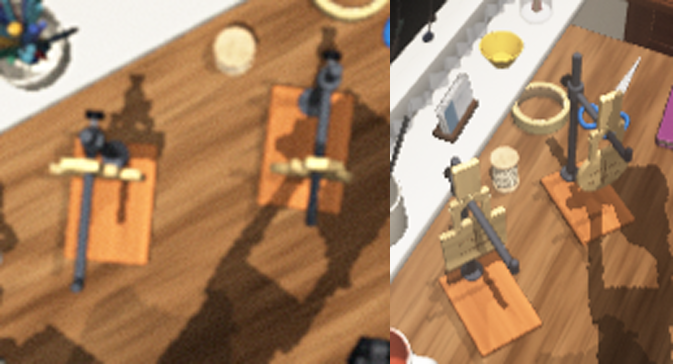

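The top half shows the round template hung behind B's upturned end, with its tab at about (317,165). The square one still hangs on A at (95,167). One more check that it has settled, then I'll hand in.

```bash
python3 steer.py '[[[0.036, 0, 0, 0, 0, 0, 0], [0.036, 0, 0, 0, 0, 0, 0], [0.036, 0, 0, 0, 0, 0, 0], [0.036, 0, 0, 0, 0, 0, 0], [0.036, 0, 0, 0, 0, 0, 0]]]' >/dev/null
python3 - <<'E'
from h import *
I=[cam.snapshot("top").astype(int) for _ in range(40)]
m=lambda im:[ (lambda s:(round(float(np.argwhere(s)[:,1].mean()),2),round(float(np.argwhere(s)[:,0].mean()),2),int(s.sum())))((x[:,:,0]>190)&(x[:,:,1]>165)&(x[:,:,2]<190)) for x in (im[195:215,270:310],im[195:215,185:230])]
for k in(0,5,10,20,30,39): print(m(I[k]))
print(sensors.state()["time_s"])
E
```

```text
[(17.93, 8.94, 69), (26.48, 10.68, 151)]
[(18.14, 9.09, 69), (26.67, 10.56, 150)]
[(17.73, 9.15, 67), (26.42, 10.6, 151)]
[(17.98, 8.8, 65), (26.35, 10.68, 151)]
[(18.18, 8.92, 66), (27.05, 10.62, 155)]
[(17.96, 9.25, 69), (26.5, 10.47, 149)]
13.6
```

Both templates hold still to within image noise.

```bash
python3 -c "
from plant import r, cam, sensors, sign_off
print(sign_off())"
```

```text
the job is handed in; nothing more can be done
None
```

The round template now hangs still on stand_b's rail behind its upturned end, the square template is still on stand_a, I saw no contact with the jar, mug or spool, and the job was handed in at about 14 s.

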